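# Restock the wind-out larder

## Task

Wind the larder's tray fully out with its crank, stand every food tin and exactly two of the three spice jars on the tray, and then wind the tray fully home with its load standing. The tray is moved only by turning the crank steadily by its grip, never by pulling or pushing the tray; leave the third spice jar standing on the worktop, and do not disturb the mug, the timer and the sugar pot.

Things in the scene. Friction and masses are not known exactly. Their poses are not given: they have to be found in the camera images.
- larder: fixed wooden housing 250 mm wide, 212 deep, 172 high, open in front; its 6 mm base board reaches 230 mm ahead of the opening. Origin: on the worktop at the centre of the front opening; x points into the housing, y to the left seen from the robot; turned up to 0.1 rad. The crank's gearbox (80 mm square, 56 high) is in front, centred at x -115 mm, y -225 mm in this frame
- tray (a joint): how far the tray is wound out, m: 0 fully home in the housing (as at the start), 0.23 fully out. It is geared to the crank, 57.5 mm a turn, and stays where it is left
- tray_mid (a point): centre of the tray's floor (upper side), 15 mm above the worktop; axes as larder. Aluminium tray 190 mm (x) by 220 mm (y) outside, walls 5 mm thick standing 13 mm above the floor; it travels along the larder's -x when wound out. Fully out, its back edge lies 33 mm ahead of the opening
- crank (a joint): angle of the crank about its vertical axis, rad: 0 with the tray home, 25.13 (four turns, end stop) with the tray fully out. It grows counterclockwise seen from above, which winds the tray out; clockwise winds it home. About 5 N at the grip turns it; it stays where it is left
- grip_mid (a point): point on the grip's axis, 40 mm above its lower end, 32 mm below its top, 154 mm above the worktop. Upright black cylinder, 25 mm diameter, 72 mm tall, spinning freely about its own axis on the crank's arm; it travels on a level circle of 60 mm radius and can be held from above all the way round. Arm's upper side: 107 mm above the worktop; at crank angle 0 it points along the larder's +x
- grip: the same grip: its origin is the centre of its lower end, on its axis, 114 mm above the worktop; z up
- crank_axis (a point): the point on the crank's vertical axis at the height of grip_mid: the centre of the grip's circle. Fixed to the larder
- tin_a: a food tin, an upright cylinder of 57 mm diameter, 72 mm high, 0.2 to 0.35 kg; origin at the centre of its underside, z up. There are one to three tins, some of the three may be absent
- tin_b: a food tin, an upright cylinder of 57 mm diameter, 72 mm high, 0.2 to 0.35 kg; origin at the centre of its underside, z up. There are one to three tins, some of the three may be absent
- tin_c: a food tin, an upright cylinder of 57 mm diameter, 72 mm high, 0.2 to 0.35 kg; origin at the centre of its underside, z up. There are one to three tins, some of the three may be absent
- spice_a: a spice jar, an upright cylinder of 45 mm diameter, 106 mm high with a red cap, about 0.15 kg; origin at the centre of its underside, z up. Three jars are always there
- spice_b: a spice jar, an upright cylinder of 45 mm diameter, 106 mm high with a red cap, about 0.15 kg; origin at the centre of its underside, z up. Three jars are always there
- spice_c: a spice jar, an upright cylinder of 45 mm diameter, 106 mm high with a red cap, about 0.15 kg; origin at the centre of its underside, z up. Three jars are always there
- striped_mug: bystander: a striped mug 95 mm high; origin at the centre of its underside
- timer: bystander: an egg timer 54 mm high with a red domed top; origin at the centre of its underside
- sugar: bystander: a round cream sugar pot with a lid, 109 mm high; origin at the centre of its underside
Not all that is in view belongs to the job. What is shaped like the spice_c but blue is not meant.

How it is judged:
On the way, in this order (a step that is already met when the one before it is completed fails the run):
1. the tray is wound fully out (at least 218 mm) (value of joint tray above 0.218 m), for 0.2 s.
2. with the tray still fully out, every tin and exactly two spice jars stand upright on it, let go and at rest, the third jar on the worktop (value of joint tray above 0.218 m and x of tin_a in the frame of tray_mid between -0.09 and 0.09 m and y of tin_a in the frame of tray_mid between -0.105 and 0.105 m and z of tin_a in the frame of tray_mid between -0.006 and 0.012 m and angle between each of tin_a, tin_b, tin_c's own z axis and vertical below 0.2 rad and x of tin_b in the frame of tray_mid between -0.09 and 0.09 m and y of tin_b in the frame of tray_mid between -0.105 and 0.105 m and z of tin_b in the frame of tray_mid between -0.006 and 0.012 m and x of tin_c in the frame of tray_mid between -0.09 and 0.09 m and y of tin_c in the frame of tray_mid between -0.105 and 0.105 m and z of tin_c in the frame of tray_mid between -0.006 and 0.012 m and (((height (world z) of spice_a below 0.004 m and angle between spice_a's own z axis and vertical below 0.2 rad) and (x of spice_b in the frame of tray_mid between -0.09 and 0.09 m and y of spice_b in the frame of tray_mid between -0.105 and 0.105 m and z of spice_b in the frame of tray_mid between -0.006 and 0.012 m and angle between spice_b's own z axis and vertical below 0.2 rad) and (x of spice_c in the frame of tray_mid between -0.09 and 0.09 m and y of spice_c in the frame of tray_mid between -0.105 and 0.105 m and z of spice_c in the frame of tray_mid between -0.006 and 0.012 m and angle between spice_c's own z axis and vertical below 0.2 rad)) or ((height (world z) of spice_b below 0.004 m and angle between spice_b's own z axis and vertical below 0.2 rad) and (x of spice_a in the frame of tray_mid between -0.09 and 0.09 m and y of spice_a in the frame of tray_mid between -0.105 and 0.105 m and z of spice_a in the frame of tray_mid between -0.006 and 0.012 m and angle between spice_a's own z axis and vertical below 0.2 rad) and (x of spice_c in the frame of tray_mid between -0.09 and 0.09 m and y of spice_c in the frame of tray_mid between -0.105 and 0.105 m and z of spice_c in the frame of tray_mid between -0.006 and 0.012 m and angle between spice_c's own z axis and vertical below 0.2 rad)) or ((height (world z) of spice_c below 0.004 m and angle between spice_c's own z axis and vertical below 0.2 rad) and (x of spice_a in the frame of tray_mid between -0.09 and 0.09 m and y of spice_a in the frame of tray_mid between -0.105 and 0.105 m and z of spice_a in the frame of tray_mid between -0.006 and 0.012 m and angle between spice_a's own z axis and vertical below 0.2 rad) and (x of spice_b in the frame of tray_mid between -0.09 and 0.09 m and y of spice_b in the frame of tray_mid between -0.105 and 0.105 m and z of spice_b in the frame of tray_mid between -0.006 and 0.012 m and angle between spice_b's own z axis and vertical below 0.2 rad))) and linear speed of each of tin_a, tin_b, tin_c, spice_a, spice_b, spice_c below 0.02 m/s and contact force between the fingers and tin_a below 0.2 N and contact force between the fingers and tin_b below 0.2 N and contact force between the fingers and tin_c below 0.2 N and contact force between the fingers and spice_a below 0.2 N and contact force between the fingers and spice_b below 0.2 N and contact force between the fingers and spice_c below 0.2 N), for 0.3 s.
At the end, for the whole second after the job is handed in: the tray is fully home (within 8 mm), every tin and exactly two of the spice jars stand on its floor inside its rim within 0.2 rad of upright, the third spice jar stands upright on the worktop, all at rest (value of joint tray below 0.008 m and x of tin_a in the frame of tray_mid between -0.09 and 0.09 m and y of tin_a in the frame of tray_mid between -0.105 and 0.105 m and z of tin_a in the frame of tray_mid between -0.006 and 0.012 m and angle between each of tin_a, tin_b, tin_c's own z axis and vertical below 0.2 rad and x of tin_b in the frame of tray_mid between -0.09 and 0.09 m and y of tin_b in the frame of tray_mid between -0.105 and 0.105 m and z of tin_b in the frame of tray_mid between -0.006 and 0.012 m and x of tin_c in the frame of tray_mid between -0.09 and 0.09 m and y of tin_c in the frame of tray_mid between -0.105 and 0.105 m and z of tin_c in the frame of tray_mid between -0.006 and 0.012 m and (((height (world z) of spice_a below 0.004 m and angle between spice_a's own z axis and vertical below 0.2 rad) and (x of spice_b in the frame of tray_mid between -0.09 and 0.09 m and y of spice_b in the frame of tray_mid between -0.105 and 0.105 m and z of spice_b in the frame of tray_mid between -0.006 and 0.012 m and angle between spice_b's own z axis and vertical below 0.2 rad) and (x of spice_c in the frame of tray_mid between -0.09 and 0.09 m and y of spice_c in the frame of tray_mid between -0.105 and 0.105 m and z of spice_c in the frame of tray_mid between -0.006 and 0.012 m and angle between spice_c's own z axis and vertical below 0.2 rad)) or ((height (world z) of spice_b below 0.004 m and angle between spice_b's own z axis and vertical below 0.2 rad) and (x of spice_a in the frame of tray_mid between -0.09 and 0.09 m and y of spice_a in the frame of tray_mid between -0.105 and 0.105 m and z of spice_a in the frame of tray_mid between -0.006 and 0.012 m and angle between spice_a's own z axis and vertical below 0.2 rad) and (x of spice_c in the frame of tray_mid between -0.09 and 0.09 m and y of spice_c in the frame of tray_mid between -0.105 and 0.105 m and z of spice_c in the frame of tray_mid between -0.006 and 0.012 m and angle between spice_c's own z axis and vertical below 0.2 rad)) or ((height (world z) of spice_c below 0.004 m and angle between spice_c's own z axis and vertical below 0.2 rad) and (x of spice_a in the frame of tray_mid between -0.09 and 0.09 m and y of spice_a in the frame of tray_mid between -0.105 and 0.105 m and z of spice_a in the frame of tray_mid between -0.006 and 0.012 m and angle between spice_a's own z axis and vertical below 0.2 rad) and (x of spice_b in the frame of tray_mid between -0.09 and 0.09 m and y of spice_b in the frame of tray_mid between -0.105 and 0.105 m and z of spice_b in the frame of tray_mid between -0.006 and 0.012 m and angle between spice_b's own z axis and vertical below 0.2 rad))) and linear speed of each of tin_a, tin_b, tin_c, spice_a, spice_b, spice_c below 0.02 m/s and velocity of joint crank between -0.1 and 0.1 rad/s); the robot touches nothing.
It fails at once if the crank turns without the fingers on its grip (contact force between the fingers and grip below 0.05 N and (velocity of joint crank above 1 rad/s or velocity of joint crank below -1 rad/s)).
It fails at once if the mug, the timer or the sugar pot is moved more than 40 mm (distance of any of striped_mug, timer, sugar from where it was at the start of the episode above 0.04 m).
It fails at once if the fingers press on the tray itself with more than 12 N, pulling or pushing it (contact force between the fingers and tray above 12 N).
It fails at once if the crank is whirled faster than about 1.3 turns a second (velocity of joint crank above 8 rad/s or velocity of joint crank below -8 rad/s).
Of tin_a, tin_b, tin_c only 1 to 3 are there at a start; the rules pass over those that are not, and their reading is None.
At some moment in a run one of tin_a, tin_b, tin_c may be knocked a few centimetres aside while the robot is not near it.
It also fails if it takes over 210 s, if anything falls off the work surface, if the arm or the gripper's body presses on something with over 40 N, if the wrist force passes 120 N, or if a joint passes its speed limit or range.

## Robot

A 7-joint arm with a two-finger parallel gripper is mounted at the origin on a cart in front of the work surface, level with it; the furniture and walls round the work are solid. World frame = base frame: x ahead of the robot, y to its left, z up, the work surface at z = 0. Lengths are in m, angles in rad, forces in N, time in s.
With the tool pointing down it reaches from about 0.35 to 0.9 m from the base axis. Payload 8.1 kg.
Tool frame: the origin (TCP) lies midway between the tips of the shut fingers; the grasp point (between the pads) lies arm.grasp_offset behind it (arm.grasp_offset is the distance from the TCP to the grasp point, in m); z points along the fingers, y is the line along which they close (so a half turn about z gives the same grasp; the last joint's range is limited). The gripper opens to 92 mm and grips with 3 to 60 N. Pads are 19 mm wide; open, the fingers measure 130 mm over their backs; the gripper's body (75 mm by 190 mm) begins 47 mm behind the grasp point.
Start: joints at [-1.353, 0.434, 0.025, 1.573, -0.012, 1.134, -0.075], TCP at [0.197, 0.593, 0.205] pointing down, gripper open.
Joint ranges: [-2.62, 2.62], [-0.44, 2.09], [-1.27, 1.32], [0.08, 2.57], [-1.32, 4.46], [0.12, 2], [-2.74, 2.74]. Speed limits (rad/s): [2.22, 2.22, 3.01, 3.01, 3.14, 3.14, 3.14].

## Interface

Orientations are given as a rotation vector (axis times angle).
In Python, from cell import observe, imaging, arm gives the robot as it stands.
- The arm moves only by the tool apply_moves, never from a script. Its argument "commands" is a list of rows, each a list of 5 numbers: the opening in per cent of the stroke, from 0 (shut) to 100 (fully open), then the shift along the world's x, y, z in units of 0.06 m (1.0 is 0.06 m), then the turn about the world's z in units of 0.5 rad (1.0 is 0.5 rad). A call has 1 to 12 rows; each row shifts and turns the commanded pose from where the row before left it; what a row does not reach is not made up. A row lasts 1/8 s, in which the tool goes at most 62.5 mm and 10.7 degrees, less where a joint would pass 70% of its speed; a pose out of reach is approached as far as the arm can. A call with a number of a shift or a turn outside -1 to 1 is refused whole. A call with a gripper value outside its range is refused whole. The fingers move at their own pace and stop on an object; "newtons" is the grip in N (left out, the last holds). Time passes only in rows, so rows that do not move let the fingers close. It gives the time, the measured TCP pose, the force, the opening and the grip force at its end, in the units of the state.
- observe(): the state, without advancing time (a new reading comes with each control period).
- imaging.get_image(name): name is "side" or "top" or "wrist"; returns (picture, depth): 384x512x3 uint8, red, green, blue; 384x512 float32, m along the optical axis (not along the pixel's ray), 0 where there is no reading.
- imaging.camera_params(name): a dict with "camera_matrix" (3x3 intrinsics, pixels), "origin" and "rotation" of the camera in the world; the wrist camera has in their place "tool_from_camera" (4x4, takes a point from camera to tool coordinates, whose origin is the TCP and whose axes are the flange's). Camera axes: x right, y up, looking along -z (the intrinsics and any distortion apply to the point x, -y, -z); pixel columns grow to the right and rows downward; lengths in m; the calibration is good to about 2 mm. A picture is of the moment at which its call begins: read the wrist's pose just before it. camera_params takes no time and is no camera call.
- arm.sign_off(): hands the job in; it is judged then, once.
The state is a dict: "clock": time; "joints": joint angles; "dq": joint speeds; "joint_efforts": joint torques, N m; "position": TCP position; "ee_rot": TCP orientation; "force": force on the tool from outside, world axes, zero at the start; "ft_torque": the same for the moment, N m; "width": opening from 0.0 (shut) to 1.0 (fully open); "gripper_force": force on a finger pad.
Only numpy, scipy, OpenCV 4.12 (cv2) and the standard library are available. Lean on these libraries where they do the work, as an engineer would, in place of code of your own. Each camera call takes 0.05 s, during which the arm holds its last target. There are 200 camera calls.

## Working session

There is one attempt and no reset: what is moved stays moved. The work goes in short steps, Python scripts to look and compute and a tool call to move; the robot and the scene stay as the last step left them, time stands still between calls to the robot, and variables do not carry over. Pictures are saved under pics/ and viewed, at most 14 in all, crops included, and the job is handed in when it is done.

Besides the shell and the picture viewer there is one more tool, called after "Emit:" as a command line: name --pt "numbers of a row" for each row, then --argument value for the rest. apply_moves: Moves the arm, as the interface text tells. Its arguments: {"type":"object","properties":{"commands":{"type":"array"},"newtons":{"type":"number"}},"required":["commands"]}

```bash
mkdir -p pics; ls; cat > h.py <<'E'
import numpy as np, cv2
from cell import observe, imaging, arm
def grab(n):
    s=observe(); p,d=imaging.get_image(n); np.savez(f'/tmp/{n}.npz',p=p,d=d,pos=s['position'],rot=s['ee_rot'])
    return p,d
def cloud(n):
    z=np.load(f'/tmp/{n}.npz'); d=z['d']; c=imaging.camera_params(n); K=np.array(c['camera_matrix'])
    v,u=np.mgrid[:d.shape[0],:d.shape[1]]
    P=np.stack([(u-K[0,2])/K[0,0]*d,-(v-K[1,2])/K[1,1]*d,-d],-1)
    if n=='wrist':
        T=np.array(c['tool_from_camera']); P=P@T[:3,:3].T+T[:3,3]
        R=cv2.Rodrigues(np.array(z['rot'],float))[0]; P=P@R.T+z['pos']
    else: P=P@np.array(c['rotation']).T+np.array(c['origin'])
    P[d==0]=np.nan
    return z['p'],P
E
python3 - <<'E'
from h import *
for n in('top','side'):
    p,d=grab(n); cv2.imwrite(f'pics/{n}0.png',cv2.resize(p[:,:,::-1],(800,600)))
    c=imaging.camera_params(n); print({k:np.round(v,3).tolist() if not isinstance(v,str) else v for k,v in c.items()})
print(observe(), arm.grasp_offset)
E
```

```text
pics
{'camera_matrix': [[486.792, 0.0, 261.346], [0.0, 486.792, 186.525], [0.0, 0.0, 1.0]], 'origin': [-0.398, -0.419, 1.474], 'rotation': [0.554, -0.414, -1.26]}
{'camera_matrix': [[421.356, 0.0, 256.981], [0.0, 421.356, 188.92], [0.0, 0.0, 1.0]], 'origin': [0.247, -0.893, 1.424], 'rotation': [0.536, -0.114, -0.368]}
{'clock': 0.1, 'joints': array([-1.35259828,  0.43515773,  0.02497042,  1.57401445, -0.01160321,
        1.13400177, -0.07513493]), 'dq': array([-0.00083285, -0.00019463, -0.00022507, -0.00369033, -0.00015136,
        0.00173072,  0.00263016]), 'joint_efforts': array([ 2.23492709e-03, -6.69124746e+01,  9.87619311e-01, -3.15144396e+01,
       -6.04665815e-02,  3.74653295e-02,  6.44841953e-05]), 'position': array([0.19697156, 0.5926265 , 0.20431746]), 'ee_rot': array([-5.01893322e-01, -3.10113704e+00,  2.25014540e-03]), 'force': array([-0.38682496,  0.15046426, -0.997845  ]), 'ft_torque': array([ 0.03156191,  0.02183404, -0.02835278]), 'gripper_force': 0.0, 'width': 0.9975615644751791} 0.0188
```

```bash
sed -i "s/np.array(c\['rotation'\]).T/cv2.Rodrigues(np.array(c['rotation'],float))[0].T/" h.py
```

```text
(no output)
```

View pics/top0.png

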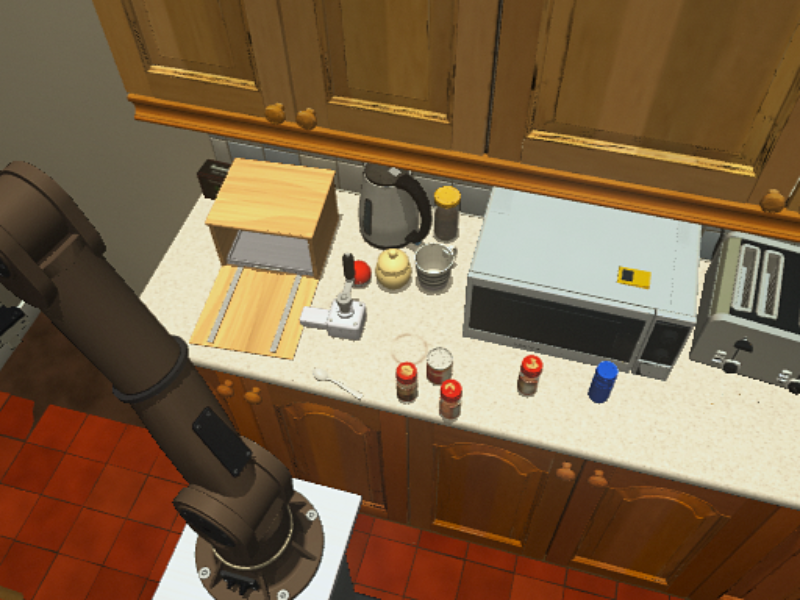

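View pics/side0.png

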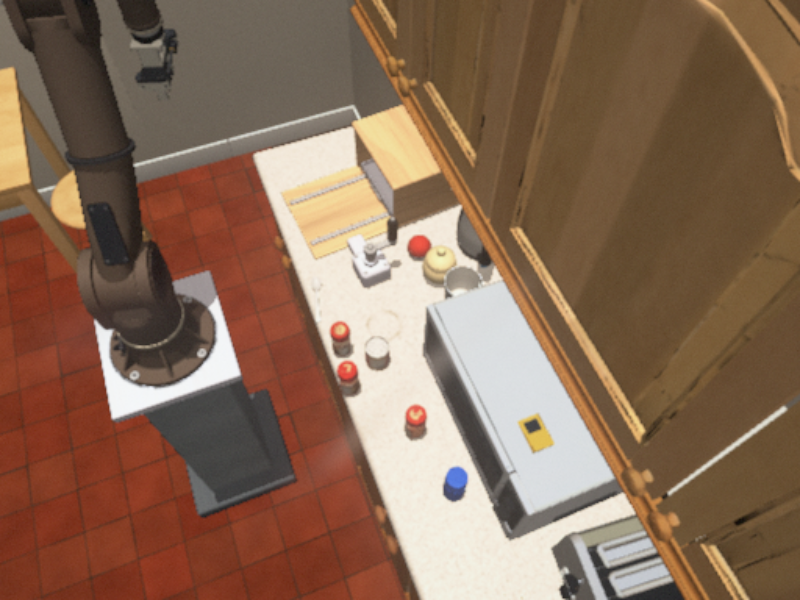

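The top view shows red-capped jars at (406,380), (451,397) and (531,373). The blue decoy is at (603,382), a grey tin-like cylinder at (440,365), the crank grip at (349,266), the timer at (360,272), the sugar pot at (394,268) and the mug at (434,267). The side view shows the same things and no other tin. I'll check the choice in a crop and measure.

```bash
python3 - <<'E'
from h import *
p=np.load('/tmp/top.npz')['p']
a=cv2.resize(p[150:275,180:400,::-1],(800,455),interpolation=cv2.INTER_CUBIC); cv2.imwrite('pics/crop1.png',a)
for n in('top','side'):
    p,P=cloud(n); X,Y,Z=P[...,0],P[...,1],P[...,2]
    hsv=cv2.cvtColor(p,cv2.COLOR_RGB2HSV)
    print(n)
    # elevated blobs on worktop
    for lo,hi in((.03,.13),):
        m=((Z>lo)&(Z<.19)&(X>.3)&(X<.95)&(Y>-.75)&(Y<.6)).astype(np.uint8)
        k,l,st,_=cv2.connectedComponentsWithStats(m)
        for i in range(1,k):
            if st[i,4]<40: continue
            q=l==i; zt=np.nanpercentile(Z[q],97); t=q&(Z>zt-.006)
            c,r=cv2.minEnclosingCircle(P[t][:,:2].astype(np.float32))
            print(st[i],'ztop',zt.round(3),'c',np.round(c,3),'r',round(r,4),'col',p[t].mean(0).round())
    # roof
    m=(abs(Z-.172)<.005)&(Y>0)&(X>.4)
    r=cv2.minAreaRect(P[m][:,:2].astype(np.float32)); print('roof',m.sum(),r,cv2.boxPoints(r).round(3).tolist())
    m=(abs(Z-.006)<.004)&(Y>0)&(hsv[...,1]>60)&(X>.3)
    r=cv2.minAreaRect(P[m][:,:2].astype(np.float32)); print('board',m.sum(),r,cv2.boxPoints(r).round(3).tolist())
E
```

```text
top
[ 126   91   91   84 4260] ztop 0.177 c [0.732 0.234] r 0.1656 col [235. 197. 111.]
[ 218  103   82   53 1991] ztop 0.183 c [ 0.812 -0.048] r 0.0873 col [88. 84. 71.]
[298 122  15  13  71] ztop 0.092 c [ 0.948 -0.227] r 0.0185 col [106. 105.  94.]
[265 156  28  28 539] ztop 0.096 c [ 0.71  -0.173] r 0.052 col [178. 178. 163.]
[240 159  24  24 448] ztop 0.104 c [ 0.694 -0.073] r 0.0102 col [205. 190. 118.]
[203 162  35  52 799] ztop 0.18 c [ 0.59  -0.003] r 0.0126 col [60. 55. 45.]
[ 296  185  145   70 4088] ztop 0.186 c [ 0.566 -0.502] r 0.2294 col [43. 43. 39.]
[273 222  17  21 293] ztop 0.075 c [ 0.459 -0.245] r 0.0301 col [206. 201. 178.]
[331 227  17  24 288] ztop 0.111 c [ 0.475 -0.44 ] r 0.0219 col [217.  92.  54.]
[253 232  14  23 268] ztop 0.111 c [ 0.39 -0.19] r 0.0215 col [217. 106.  63.]
[281 243  15  24 285] ztop 0.112 c [ 0.373 -0.289] r 0.0222 col [224.  70.  44.]
roof 2785 ((0.7934476137161255, 0.5529022216796875), (1.1542904376983643, 0.29224470257759094), 81.7189712524414) [[0.5659999847412109, 0.003000000026077032], [0.8550000190734863, -0.039000000804662704], [
[... 967 characters left out ...]
.439] r 0.0226 col [231. 137. 109.]
[283 298  16  21 247] ztop 0.112 c [ 0.5   -0.591] r 0.0217 col [ 97. 129. 220.]
roof 1516 ((0.6861500144004822, 0.18429139256477356), (0.3863426148891449, 0.17384211719036102), 84.09635925292969) [[0.5799999833106995, 0.0010000000474974513], [0.753000020980835, -0.017000000923871994], [0.7919999957084656, 0.367000013589859], [0.6200000047683716, 0.38499999046325684]]
board 1596 ((0.6163734793663025, 0.18231922388076782), (0.42523765563964844, 0.34062400460243225), 4.59621000289917) [[0.39100000262260437, 0.33500000834465027], [0.4180000126361847, -0.004000000189989805], [0.8420000076293945, 0.029999999329447746], [0.8149999976158142, 0.36899998784065247]]
```

View pics/crop1.png

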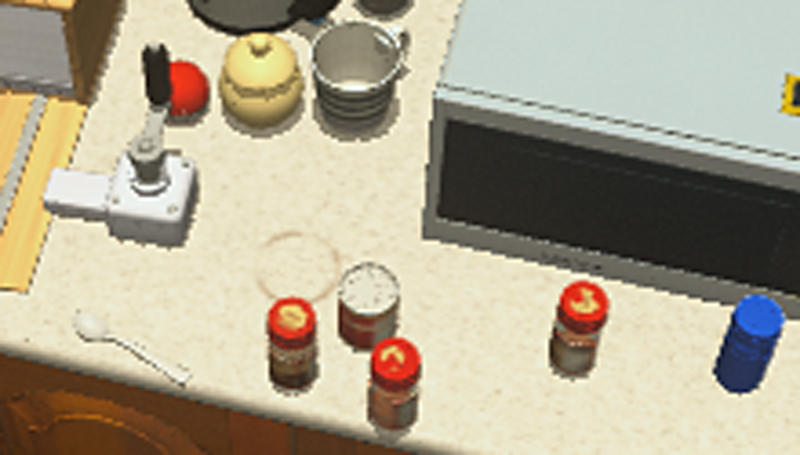

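The crop shows jars at (291,345), (394,385) and (579,330), the tin with a red label and grey lid at (368,305), and the blue decoy at (750,345). So there is one tin, and the jars are A (0.390,-0.189), B (0.373,-0.288) and C (0.475,-0.440). Next I'll fit the larder pose and the crank.

```bash
python3 - <<'E'
from h import *
for n in('top','side'):
    p,P=cloud(n); X,Y,Z=P[...,0],P[...,1],P[...,2]
    hsv=cv2.cvtColor(p,cv2.COLOR_RGB2HSV)
    for nm,m in(('roof',(abs(Z-.174)<.005)&(X>.56)&(X<1)&(Y>.03)&(Y<.45)&(hsv[...,1]>60)),('board',(Z>.003)&(Z<.014)&(X>.3)&(X<.66)&(Y>.04)&(Y<.42)&(hsv[...,1]>60))):
        m=cv2.morphologyEx(m.astype(np.uint8),cv2.MORPH_OPEN,np.ones((3,3)))
        k,l,st,_=cv2.connectedComponentsWithStats(m); m=l==1+np.argmax(st[1:,4])
        r=cv2.minAreaRect(P[m][:,:2].astype(np.float32)); print(n,nm,m.sum(),np.nanmedian(Z[m]).round(4),np.round(r[1],3),round(r[2],2),cv2.boxPoints(r).round(3).tolist())
    v=p.max(-1)
    m=(Z>.12)&(Z<.2)&(X>.5)&(X<.68)&(Y>-.06)&(Y<.05)&(v<110)
    print('grip',m.sum(),np.nanmedian(P[m],0).round(3),np.nanpercentile(P[m],[3,97],axis=0).round(3).tolist())
    m=(Z>.045)&(Z<.07)&(X>.4)&(X<.6)&(Y>-.1)&(Y<.06)
    r=cv2.minAreaRect(P[m][:,:2].astype(np.float32)); print('gearbox',m.sum(),r)
    m=(Z>.02)&(Z<.06)&(X>.5)&(X<.75)&(Y>-.1)&(Y<.06)&(hsv[...,1]>180)
    print('timer',np.nanmedian(P[m],0).round(3),np.nanpercentile(P[m],[3,97],axis=0).round(3).tolist())
E
```

```text
top roof 115 0.172 [0.074 0.046] 3.33 [[0.6579999923706055, 0.17599999904632568], [0.6600000262260437, 0.12999999523162842], [0.734000027179718, 0.1340000033378601], [0.7310000061988831, 0.18000000715255737]]
top board 142 0.0068 [0.077 0.063] 35.21 [[0.4740000069141388, 0.1850000023841858], [0.5099999904632568, 0.1340000033378601], [0.5730000138282776, 0.17800000309944153], [0.5370000004768372, 0.2290000021457672]]
grip 102 [ 0.586 -0.004  0.16 ] [[0.58, -0.013, 0.125], [0.598, 0.008, 0.189]]
gearbox 334 ((0.5333319902420044, -0.005747664719820023), (0.08415225893259048, 0.07982252538204193), 6.019309043884277)
timer [ 0.663 -0.002  0.046] [[0.644, -0.019, 0.028], [0.689, 0.017, 0.057]]
side roof 93 0.1717 [0.072 0.04 ] 65.91 [[0.7080000042915344, 0.12800000607967377], [0.7440000176429749, 0.1120000034570694], [0.7739999890327454, 0.17800000309944153], [0.7379999756813049, 0.1940000057220459]]
side board 53 0.0065 [0.029 0.064] 21.06 [[0.4950000047683716, 0.22699999809265137], [0.5180000066757202, 0.16699999570846558], [0.5450000166893005, 0.1770000010728836], [0.5220000147819519, 0.2370000034570694]]
grip 63 [ 0.592 -0.008  0.16 ] [[0.584, -0.012, 0.124], [0.602, -0.0, 0.186]]
gearbox 274 ((0.5331568717956543, -0.00521436333656311), (0.080429308116436, 0.08379554003477097), 3.8196349143981934)
timer [0.678 0.006 0.05 ] [[0.659, -0.009, 0.047], [0.688, 0.02, 0.055]]
```

```bash
python3 - <<'E'
from h import *
for n in('top','side'):
    p,P=cloud(n); X,Y,Z=P[...,0],P[...,1],P[...,2]
    for nm,m in(('roof',(Z>.160)&(Z<.186)&(X>.57)&(X<.9)&(Y>.0)&(Y<.4)&(P[...,1]>0)),('board',(Z>.0035)&(Z<.012)&(X>.33)&(X<.61)&(Y>.03)&(Y<.36)&(p[...,0].astype(int)-p[...,2]>45))):
        m=cv2.morphologyEx(m.astype(np.uint8),cv2.MORPH_CLOSE,np.ones((5,5)))
        m=cv2.erode(m,np.ones((2,2)))
        k,l,st,_=cv2.connectedComponentsWithStats(m); m=(l==1+np.argmax(st[1:,4]))&np.isfinite(X)
        q=P[m][:,:2].astype(np.float32)
        r=cv2.minAreaRect(q); print(n,nm,m.sum(),np.nanmedian(Z[m]).round(4),np.round(r[1],3),round(r[2],2),cv2.boxPoints(r).round(3).tolist())
        # right edge fit
        if nm=='board':
            xs=np.arange(.42,.58,.01); e=[np.percentile(q[abs(q[:,0]-x)<.006][:,1],2) for x in xs]; print('right edge slope',np.polyfit(xs,e,1))
            ys=np.arange(.1,.24,.01); e=[np.percentile(q[abs(q[:,1]-y)<.006][:,0],2) for y in ys]; print('front edge',np.polyfit(ys,e,1))
E
```

```text
top roof 2980 0.1713 [0.227 0.255] 4.35 [[0.6110000014305115, 0.35100001096725464], [0.6309999823570251, 0.09700000286102295], [0.8569999933242798, 0.11400000005960464], [0.8370000123977661, 0.36800000071525574]]
top board 2898 0.0058 [0.219 0.249] 4.14 [[0.3889999985694885, 0.33399999141693115], [0.40700000524520874, 0.08500000089406967], [0.6259999871253967, 0.10100000351667404], [0.6079999804496765, 0.3499999940395355]]
right edge slope [0.15942514 0.0239191 ]
front edge [-0.07351837  0.42211971]
side roof 1625 0.1712 [0.15  0.262] 3.45 [[0.6140000224113464, 0.36000001430511475], [0.6299999952316284, 0.09799999743700027], [0.7799999713897705, 0.10700000077486038], [0.7639999985694885, 0.36899998784065247]]
side board 2037 0.0058 [0.208 0.248] 3.53 [[0.3959999978542328, 0.3310000002384186], [0.41200000047683716, 0.08299999684095383], [0.6190000176429749, 0.09600000083446503], [0.6039999723434448, 0.3440000116825104]]
right edge slope [0.19565004 0.00975163]
front edge [-0.07677528  0.42662889]
```

Emit:
apply_moves --pt "100 0 0 0.85 0" --pt "100 0 0 0.85 0" --pt "100 0.4 -0.7 0 0" --pt "100 0.4 -0.7 0 0" --pt "100 0.4 -0.7 0 0" --pt "100 0.4 -0.7 0 0" --pt "100 0.5 -0.7 0 0" --pt "100 0.5 -0.7 0 0" --pt "100 0.5 -0.7 0 0" --pt "100 0.5 -0.7 0 0"

```text
clock: 1.35
position: [0.4137, 0.2555, 0.3069]
ee_rot: [-0.502, -3.101, 0.0]
force: [0.4, 0.9, 0.2]
width: 0.996
gripper_force: 0.0
```

Emit:
apply_moves --pt "100 0.48 -0.72 0 0.2" --pt "100 0.48 -0.72 0 0.2" --pt "100 0.48 -0.72 0 0.2" --pt "100 0.48 -0.72 0 0.19" --pt "100 0.48 -0.72 0 0" --pt "100 0.5 -0.71 0 0" --pt "100 0 0 0 0"

```text
clock: 2.22
position: [0.5881, -0.0063, 0.3063]
ee_rot: [0.106, -3.139, 0.004]
force: [-0.8, 0.7, -0.7]
width: 1.002
gripper_force: 0.0
```

```bash
python3 - <<'E'
from h import *
p,d=grab('wrist'); cv2.imwrite('pics/w1.png',p[:,:,::-1])
p,P=cloud('wrist'); X,Y,Z=P[...,0],P[...,1],P[...,2]
s=observe(); print(s['position'],cv2.Rodrigues(s['ee_rot'])[0].round(3).tolist(),s['joints'].round(2))
m=(abs(Z-.186)<.006)&(X>.54)&(X<.65)&(Y>-.06)&(Y<.05)
print(m.sum(),cv2.minEnclosingCircle(P[m][:,:2].astype(np.float32)),P[m].mean(0))
for r in(60,190,320):print([np.round(P[r,c],3).tolist() for c in(60,250,450)])
E
```

```text
[ 0.58729684 -0.00348968  0.30631704] [[-0.998, -0.07, -0.001], [-0.07, 0.998, -0.001], [0.001, -0.001, -1.0]] [-0.39  0.32  0.42  1.53 -0.13  1.32  1.69]
264 ((0.5962121486663818, 0.003280038246884942), 0.012241950258612633) [0.59402105 0.00277864 0.18505369]
[[0.453, -0.332, 0.0], [0.432, -0.023, -0.001], [0.411, 0.296, 0.009]]
[[0.63, -0.268, 0.132], [0.599, -0.009, 0.178], [0.626, 0.364, 0.0]]
[[0.573, -0.066, 0.417], [0.568, -0.007, 0.418], [0.563, 0.054, 0.419]]
```

View pics/w1.png

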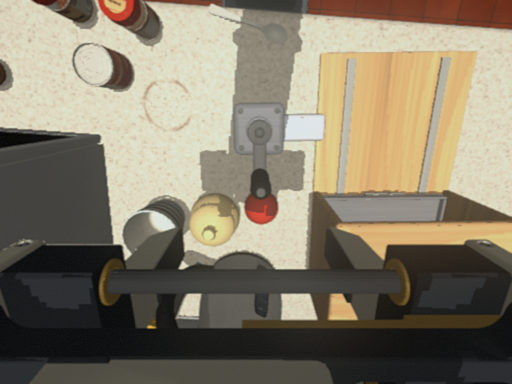

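The wrist view shows the grip's top at (261,183), the hub at (259,130), the timer at (261,208) and the sugar pot at (213,218). I'll cross-check the axis with the hub and gearbox.

```bash
python3 - <<'E'
from h import *
for n in('wrist','top'):
    p,P=cloud(n); X,Y,Z=P[...,0],P[...,1],P[...,2]
    m=(abs(Z-.056)<.006)&(X>.46)&(X<.6)&(Y>-.06)&(Y<.035)
    r=cv2.minAreaRect(P[m][:,:2].astype(np.float32)); print(n,'gb',m.sum(),r)
    m=(Z>.066)&(Z<.115)&(X>.48)&(X<.565)&(Y>-.06)&(Y<.05)
    print('hub',m.sum(),np.nanpercentile(P[m],[2,50,98],axis=0).round(3).tolist())
    m=(Z>.177)&(Z<.193)&(X>.55)&(X<.63)&(Y>-.06)&(Y<.05)
    print('griptop',np.nanpercentile(P[m],[2,50,98],axis=0).round(3).tolist())
    m=(Z>.095)&(Z<.12)&(X>.66)&(X<.73)&(Y>-.12)&(Y<-.03); print('sugar knob',np.nanmean(P[m],0))
    m=(Z>.068)&(Z<.08)&(X>.4)&(X<.52)&(Y>-.3)&(Y<-.2); print('tin',cv2.minEnclosingCircle(P[m][:,:2].astype(np.float32)))
E
```

```text
wrist gb 1668 ((0.535896360874176, -0.002221822738647461), (0.07621317356824875, 0.07599518448114395), 3.9065897464752197)
hub 605 [[0.519, -0.017, 0.067], [0.537, -0.001, 0.111], [0.563, 0.014, 0.114]]
griptop [[0.584, -0.008, 0.178], [0.593, 0.003, 0.185], [0.605, 0.014, 0.193]]
sugar knob [ 0.6944305  -0.06779588  0.10641104]
tin ((0.46275603771209717, -0.2404184341430664), 0.029055891558527946)
top gb 242 ((0.53167724609375, -0.006082203239202499), (0.07917794585227966, 0.07948698103427887), 6.049985408782959)
hub 131 [[0.516, -0.023, 0.066], [0.529, -0.007, 0.103], [0.561, 0.012, 0.115]]
griptop [[0.581, -0.014, 0.178], [0.59, -0.003, 0.185], [0.6, 0.01, 0.192]]
sugar knob [ 0.6934328  -0.07306399  0.10556381]
tin ((0.4593723714351654, -0.2431715428829193), 0.0307756457477808)
```

Emit:
apply_moves --pt "100 0.1 0.08 -0.5 0" --pt "100 0 0 -0.7 0" --pt "100 0 0 -0.7 0" --pt "100 0 0 -0.6 0" --pt "100 0 0 -0.4 0" --pt "100 0 0 0 0" --pt "0 0 0 0 0" --pt "0 0 0 0 0" --pt "0 0 0 0 0" --pt "0 0 0 0 0" --pt "0 0 0 0 0" --pt "0 0 0 0 0" --newtons 30

```text
clock: 3.78
position: [0.5931, 0.0033, 0.1331]
ee_rot: [0.116, -3.139, -0.0]
force: [0.1, -0.1, -0.1]
width: 0.393
gripper_force: 0.0
```

Emit:
apply_moves --pt "0 0 0 0 0" --pt "0 0 0 0 0" --pt "0 0 0 0 0"

```text
clock: 4.15
position: [0.5931, 0.0026, 0.133]
ee_rot: [-0.116, 3.139, -0.001]
force: [0.4, -4.2, -1.1]
width: 0.267
gripper_force: 30.0
```

Emit:
apply_moves --pt "0 -0.085 0.245 0 0" --pt "0 -0.085 0.245 0 0" --pt "0 -0.195 0.17 0 0" --pt "0 -0.195 0.17 0 0" --pt "0 -0.255 0.05 0 0" --pt "0 -0.255 0.05 0 0" --pt "0 0 0 0 0"

```text
clock: 5.03
position: [0.5275, 0.0563, 0.1329]
ee_rot: [0.113, -3.138, 0.005]
force: [-0.6, -11.3, -0.2]
width: 0.265
gripper_force: 30.0
```

Emit:
apply_moves --pt "0 -0.245 -0.1 0 0" --pt "0 -0.245 -0.1 0 0" --pt "0 -0.17 -0.21 0 0" --pt "0 -0.17 -0.21 0 0" --pt "0 -0.05 -0.26 0 0" --pt "0 -0.05 -0.26 0 0" --pt "0 0 0 0 0"

```text
clock: 5.9
position: [0.4736, -0.0095, 0.1331]
ee_rot: [-0.116, 3.138, 0.001]
force: [4.6, -2.2, -7.1]
width: 0.265
gripper_force: 30.0
```

Emit:
apply_moves --pt "0 0.17 -0.49 0 0" --pt "0 0.39 -0.34 0 0" --pt "0 0.51 -0.1 0 0" --pt "0 0.49 0.17 0 0" --pt "0 0.34 0.39 0 0" --pt "0 0.1 0.51 0 0" --pt "0 -0.17 0.49 0 0" --pt "0 -0.39 0.34 0 0" --pt "0 -0.51 0.1 0 0" --pt "0 -0.49 -0.17 0 0" --pt "0 -0.34 -0.39 0 0" --pt "0 -0.1 -0.51 0 0"

```text
clock: 7.4
position: [0.4729, -0.0076, 0.1332]
ee_rot: [-0.121, 3.138, 0.004]
force: [19.3, 5.6, -20.0]
width: 0.269
gripper_force: 30.0
```

```bash
python3 - <<'E'
from h import *
p,d=grab('side'); cv2.imwrite('pics/s2.png',cv2.resize(p[60:260,130:400,::-1],(800,593)))
print(observe()['position'],observe()['force'])
E
```

```text
[ 0.47388986 -0.01216738  0.13333489] [ 10.12372413   1.80275859 -22.95830783]
```

View pics/s2.png

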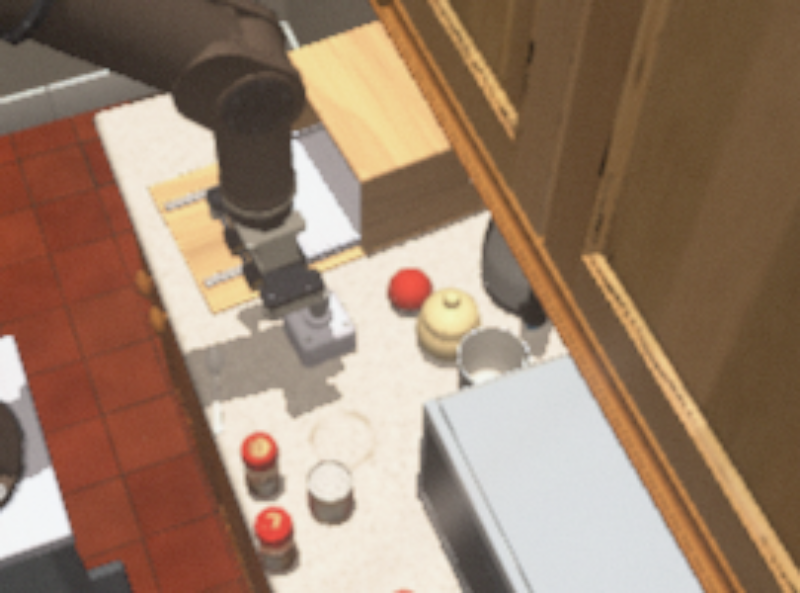

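The tray is emerging at about (330,215). The tin, jars and bystanders are unmoved. I'll go on winding.

Emit:
apply_moves --pt "0 0.17 -0.49 0 0" --pt "0 0.39 -0.34 0 0" --pt "0 0.51 -0.1 0 0" --pt "0 0.49 0.17 0 0" --pt "0 0.34 0.39 0 0" --pt "0 0.1 0.51 0 0" --pt "0 -0.17 0.49 0 0" --pt "0 -0.39 0.34 0 0" --pt "0 -0.51 0.1 0 0" --pt "0 -0.49 -0.17 0 0" --pt "0 -0.34 -0.39 0 0" --pt "0 -0.1 -0.51 0 0"

```text
clock: 8.95
position: [0.4729, -0.0076, 0.1332]
ee_rot: [-0.121, 3.138, 0.004]
force: [19.8, 5.3, -20.3]
width: 0.266
gripper_force: 30.0
```

Emit:
apply_moves --pt "0 0 0 0 0"

```text
clock: 9.07
position: [0.4737, -0.0108, 0.1331]
ee_rot: [-0.113, 3.137, -0.0]
force: [6.0, -2.8, -6.7]
width: 0.265
gripper_force: 30.0
```

Steady, now 900° in. Another full turn.

Emit:
apply_moves --pt "0 0.17 -0.49 0 0" --pt "0 0.39 -0.34 0 0" --pt "0 0.51 -0.1 0 0" --pt "0 0.49 0.17 0 0" --pt "0 0.34 0.39 0 0" --pt "0 0.1 0.51 0 0" --pt "0 -0.17 0.49 0 0" --pt "0 -0.39 0.34 0 0" --pt "0 -0.51 0.1 0 0" --pt "0 -0.49 -0.17 0 0" --pt "0 -0.34 -0.39 0 0" --pt "0 -0.1 -0.51 0 0"

```text
clock: 10.58
position: [0.4728, -0.0076, 0.1332]
ee_rot: [-0.121, 3.138, 0.004]
force: [19.3, 5.5, -20.5]
width: 0.266
gripper_force: 30.0
```

Emit:
apply_moves --pt "0 0.17 -0.49 0 0" --pt "0 0.39 -0.34 0 0" --pt "0 0.51 -0.1 0 0" --pt "0 0.49 0.17 0 0" --pt "0 0.34 0.39 0 0" --pt "0 0.08 0.38 0 0" --pt "0 0 0.08 0 0" --pt "0 0 0 0 0" --pt "0 0 0 0 0"

```text
clock: 11.7
position: [0.5931, -0.0034, 0.1333]
ee_rot: [-0.117, 3.137, 0.001]
force: [7.7, 1.0, -5.4]
width: 0.264
gripper_force: 30.0
```

Emit:
apply_moves --pt "70 0 0 0 0" --pt "70 0 0 0 0" --pt "70 0 0 0 0" --pt "70 0 0 0 0" --pt "70 0 0 0.7 0" --pt "70 0 0 0.7 0" --pt "70 -0.6 0 0.5 0" --pt "70 -0.8 -0.3 0.2 0" --pt "70 -0.6 -0.6 0 0" --pt "70 0 0 0 0"

```text
clock: 12.95
position: [0.4695, -0.0606, 0.2597]
ee_rot: [-0.109, 3.139, 0.002]
force: [0.6, 0.6, 0.1]
width: 0.701
gripper_force: 0.0
```

```bash
cat > look.py <<'E'
from h import *
def objs(n):
    p,P=cloud(n); X,Y,Z=P[...,0],P[...,1],P[...,2]
    m=((Z>.03)&(Z<.13)&(X>.3)&(X<.75)&(Y>-.75)&(Y<.37)).astype(np.uint8)
    k,l,st,_=cv2.connectedComponentsWithStats(m)
    for i in range(1,k):
        if st[i,4]<60: continue
        q=l==i; zt=np.nanpercentile(Z[q],97); t=q&(Z>zt-.006)
        c,r=cv2.minEnclosingCircle(P[t][:,:2].astype(np.float32))
        if r<.05: print(n,st[i][:4],'zt',zt.round(3),'c',np.round(c,3),'r',round(r,4),p[t].mean(0).round())
def tray(n):
    p,P=cloud(n); X,Y,Z=P[...,0],P[...,1],P[...,2]
    m=(Z>.011)&(Z<.036)&(X>.35)&(X<.62)&(Y>.06)&(Y<.36)&(p[...,0].astype(int)-p[...,2]<40)
    m=cv2.morphologyEx(m.astype(np.uint8),cv2.MORPH_OPEN,np.ones((3,3)))
    k,l,st,_=cv2.connectedComponentsWithStats(m); m=(l==1+np.argmax(st[1:,4]))
    r=cv2.minAreaRect(P[m][:,:2].astype(np.float32)); print(n,'tray',m.sum(),np.nanmedian(Z[m]).round(4),r)
E
python3 - <<'E'
from look import *
for n in('top','side','wrist'):
    p,d=grab(n); cv2.imwrite(f'pics/{n}3.png',p[:,:,::-1]); objs(n); tray(n)
print(observe()['position'])
E
```

```text
top [265 156  26  29] zt 0.097 c [ 0.709 -0.168] r 0.048 [210. 210. 194.]
top [242 160  22  24] zt 0.088 c [ 0.697 -0.091] r 0.022 [243. 233. 153.]
top [207 171  29  44] zt 0.117 c [ 0.557 -0.009] r 0.041 [145. 137. 123.]
top [273 222  17  21] zt 0.074 c [ 0.459 -0.245] r 0.03 [225. 221. 202.]
top [331 227  17  24] zt 0.111 c [ 0.474 -0.437] r 0.0238 [232.  97.  57.]
top [253 232  14  23] zt 0.11 c [ 0.39  -0.188] r 0.0222 [229. 112.  65.]
top [281 243  15  23] zt 0.111 c [ 0.374 -0.289] r 0.0226 [236.  77.  48.]
top tray 996 0.0167 ((0.50787353515625, 0.15368926525115967), (0.20317119359970093, 0.18142327666282654), 44.340354919433594)
side [225 151  30  30] zt 0.118 c [ 0.56  -0.006] r 0.0441 [150. 142. 134.]
side [211 205  13  21] zt 0.11 c [ 0.39  -0.187] r 0.0221 [226. 139. 108.]
side [233 215  16  19] zt 0.075 c [ 0.458 -0.242] r 0.0294 [229. 220. 208.]
side [215 230  14  21] zt 0.11 c [ 0.374 -0.287] r 0.0225 [226. 104.  86.]
side [259 259  14  20] zt 0.111 c [ 0.474 -0.438] r 0.022 [230. 128. 104.]
side [283 298  16  21] zt 0.11 c [ 0.501 -0.591] r 0.0218 [100. 131. 219.]
side tray 415 0.016 ((0.44628262519836426, 0.1975376009941101), (0.08348487317562103, 0.19511646032333374), 6.92061710357666)
wrist [40 60 74 44] zt 0.107 c [ 0.376 -0.285] r 0.0226 [204.  69.  49.]
wrist [130  84  55  39] zt 0.107 c [ 0.394 -0.185] r 0.0223 [208. 113.  80.]
wrist [ 99 130  53  45] zt 0.072 c [ 0.463 -0.241] r 0.0289 [213. 209. 192.]
wrist [  0 135  19  32] zt 0.058 c [ 0.482 -0.42 ] r 0.0159 [53. 40. 30.]
wrist [261 183  53  86] zt 0.118 c [ 0.557 -0.006] r 0.0365 [140. 138. 128.]
wrist [183 294  23  34] zt 0.094 c [ 0.694 -0.129] r 0.0196 [146. 148. 136.]
wrist [213 294  50  26] zt 0.107 c [ 0.695 -0.069] r 0.0094 [173. 165. 115.]
wrist tray 16123 0.0148 ((0.5018094778060913, 0.1966111660003662), (0.19346685707569122, 0.2756878733634949), 2.414346218109131)
[ 0.47237968 -0.05733381  0.25921791]
```

View pics/wrist3.png

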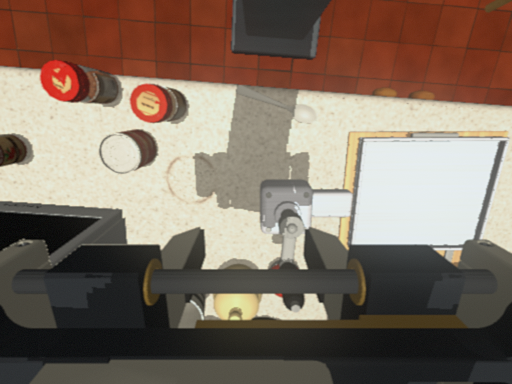

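The wrist view shows the empty tray fully out, with corners at (362,138), (503,137), (480,245) and (350,247). Jars A at (152,103) and B at (64,82) and the tin at (121,152) haven't moved. I'll pick jar A with the fingers closing along x.

Emit:
apply_moves --pt "75 -0.15 -0.24 0 -0.35" --pt "75 -0.15 -0.24 0 -0.35" --pt "75 -0.15 -0.24 0 -0.35" --pt "75 -0.15 -0.24 0 -0.35" --pt "75 -0.15 -0.24 0 -0.35" --pt "75 -0.15 -0.24 0 -0.35" --pt "75 -0.15 -0.24 0 -0.35" --pt "75 -0.15 -0.24 0 -0.35" --pt "75 -0.1 -0.2 0 -0.34" --pt "75 0 0 0 0"

```text
clock: 14.35
position: [0.3944, -0.1853, 0.259]
ee_rot: [2.136, 2.303, -0.001]
force: [0.6, -0.7, 0.0]
width: 0.75
gripper_force: 0.0
```

```bash
python3 - <<'E'
from look import *
s=observe();print(s['position'],cv2.Rodrigues(s['ee_rot'])[0].round(3).tolist(),s['joints'].round(2))
grab('wrist'); objs('wrist')
E
```

```text
[ 0.39436212 -0.1852663   0.25900346] [[-0.075, 0.997, -0.0], [0.997, 0.075, -0.001], [-0.001, -0.0, -1.0]] [-0.4   0.05  0.78  1.96 -0.04  1.14  0.46]
wrist [339   0 165  73] zt 0.119 c [ 0.562 -0.005] r 0.0392 [114. 110. 101.]
wrist [440  68  72  66] zt 0.091 c [ 0.694 -0.07 ] r 0.0258 [219. 213. 153.]
wrist [436 143  76  69] zt 0.094 c [ 0.713 -0.165] r 0.0471 [180. 181. 168.]
wrist [237 152  34  43] zt 0.107 c [ 0.394 -0.186] r 0.0221 [139.  83.  63.]
wrist [277 187  41  44] zt 0.072 c [ 0.463 -0.241] r 0.0286 [198. 194. 178.]
wrist [220 212  33  50] zt 0.107 c [ 0.377 -0.286] r 0.0224 [216.  89.  68.]
wrist [350 224 127  37] zt 0.111 c [ 0.675 -0.268] r 0.013 [96. 95. 88.]
wrist [277 295  29  25] zt 0.087 c [ 0.477 -0.42 ] r 0.0136 [100.  74.  63.]
```

Emit:
apply_moves --pt "75 0 0 -0.7 0" --pt "75 0 0 -0.7 0" --pt "75 0 0 -0.7 0" --pt "75 0 0 -0.6 0" --pt "75 0 0 -0.4 0" --pt "75 0 0 -0.2 0" --pt "0 0 0 0 0" --pt "0 0 0 0 0" --pt "0 0 0 0 0" --pt "0 0 0 0 0" --pt "0 0 0 0 0" --pt "0 0 0 0 0" --newtons 20

```text
clock: 15.9
position: [0.3945, -0.1853, 0.0617]
ee_rot: [2.136, 2.302, 0.002]
force: [-0.8, 1.7, 7.5]
width: 0.477
gripper_force: 20.0
```

Emit:
apply_moves --pt "0 0 0 0.4 0" --pt "0 0 0 0.7 0" --pt "0 0 0 0.7 0" --pt "0 0 0.3 0.7 0" --pt "0 0.15 0.6 0.5 0" --pt "0 0.15 0.7 0 0" --pt "0 0.15 0.7 0 0" --pt "0 0.15 0.7 0 0" --pt "0 0.15 0.7 0 0" --pt "0 0.15 0.7 0 0" --pt "0 0.15 0.7 0 0" --pt "0 0.15 0.7 0 0"

```text
clock: 17.4
position: [0.4658, 0.1642, 0.2411]
ee_rot: [-2.137, -2.303, -0.0]
force: [0.1, -1.3, -1.0]
width: 0.482
gripper_force: 20.0
```

Emit:
apply_moves --pt "0 0.15 0.7 0 0" --pt "0 0.15 0.7 0 0" --pt "0 0.1 0.5 0 0" --pt "0 0.07 0.2 0 0" --pt "0 0 0 0 0" --pt "0 0 0 0 0"

```text
clock: 18.15
position: [0.4942, 0.2871, 0.2411]
ee_rot: [2.139, 2.301, -0.001]
force: [0.8, -0.4, -2.3]
width: 0.479
gripper_force: 20.0
```

Emit:
apply_moves --pt "0 -0.09 0 -0.6 0" --pt "0 0 0 -0.7 0" --pt "0 0 0 -0.7 0" --pt "0 0 0 -0.4 0" --pt "0 0 0 -0.2 0" --pt "0 0 0 -0.11 0" --pt "0 0 0 0 0" --pt "0 0 0 0 0"

```text
clock: 19.15
position: [0.4893, 0.2892, 0.0794]
ee_rot: [2.137, 2.303, 0.002]
force: [0.2, -0.2, -1.7]
width: 0.482
gripper_force: 20.0
```

Emit:
apply_moves --pt "0 0 0 -0.04 0" --pt "0 0 0 0 0" --pt "80 0 0 0 0" --pt "80 0 0 0 0" --pt "80 0 0 0 0" --pt "80 0 0 0 0" --pt "80 0 0 0 0" --pt "80 0 0 0.5 0" --pt "80 0 0 0.7 0" --pt "80 0 0 0.7 0" --pt "80 0 0 0.7 0" --pt "80 0 0 0 0"

```text
clock: 20.65
position: [0.4906, 0.2898, 0.2353]
ee_rot: [2.136, 2.302, 0.01]
force: [0.3, 0.1, 0.2]
width: 0.801
gripper_force: 0.0
```

```bash
python3 - <<'E'
from look import *
print(observe()['position'])
for n in('wrist','side'): p,d=grab(n); objs(n)
p=np.load('/tmp/wrist.npz')['p']; cv2.imwrite('pics/w4.png',p[:,:,::-1])
E
```

```text
[0.49056601 0.28975001 0.23534359]
wrist [352 130 143  18] zt 0.124 c [0.652 0.356] r 0.0291 [107.  91.  69.]
wrist [233 155  38  51] zt 0.122 c [0.489 0.288] r 0.022 [140.  92.  77.]
wrist [245 314  46   6] zt 0.043 c [0.534 0.035] r 0.0367 [105. 103.  98.]
side [226  85  11  18] zt 0.124 c [0.623 0.348] r 0.0073 [143. 122. 101.]
side [195 103  13  22] zt 0.126 c [0.484 0.286] r 0.022 [152. 103.  84.]
side [225 151  30  29] zt 0.116 c [ 0.561 -0.005] r 0.0444 [177. 168. 160.]
side [233 215  16  19] zt 0.075 c [ 0.459 -0.244] r 0.0286 [230. 221. 209.]
side [215 230  15  21] zt 0.111 c [ 0.373 -0.289] r 0.0219 [228. 106.  89.]
side [259 259  14  20] zt 0.11 c [ 0.475 -0.439] r 0.0225 [229. 130. 104.]
side [283 298  16  21] zt 0.111 c [ 0.501 -0.592] r 0.0215 [ 99. 130. 220.]
```

View pics/w4.png

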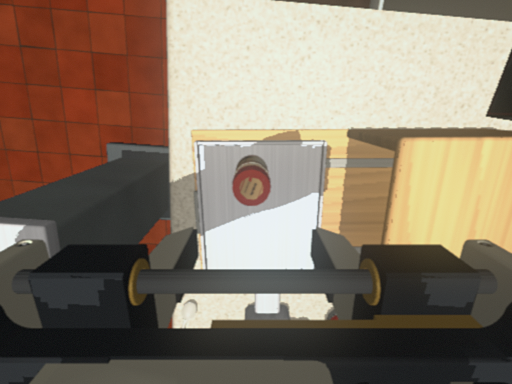

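Jar A stands on the tray at pixel (251,180). Next is jar B.

Emit:
apply_moves --pt "80 -0.16 -0.8 0 0" --pt "80 -0.16 -0.8 0 0" --pt "80 -0.16 -0.8 0 0" --pt "80 -0.16 -0.8 0 0" --pt "80 -0.16 -0.8 0 0" --pt "80 -0.16 -0.8 0 0" --pt "80 -0.16 -0.8 0 0" --pt "80 -0.16 -0.8 0 0" --pt "80 -0.16 -0.8 0 0" --pt "80 -0.16 -0.8 0 0" --pt "80 -0.16 -0.8 0 0" --pt "80 -0.15 -0.8 0 0"

```text
clock: 22.25
position: [0.3731, -0.2879, 0.2309]
ee_rot: [-2.135, -2.302, 0.001]
force: [1.4, -0.1, -0.1]
width: 0.799
gripper_force: 0.0
```

Emit:
apply_moves --pt "75 0 0 0 0"

```text
clock: 22.38
position: [0.3718, -0.2903, 0.2311]
ee_rot: [-2.144, -2.295, 0.004]
force: [0.2, -0.1, -0.4]
width: 0.759
gripper_force: 0.0
```

```bash
python3 - <<'E'
from look import *
print(observe()['position'])
grab('wrist'); objs('wrist')
E
```

```text
[ 0.37180316 -0.29032912  0.23112115]
wrist [498   0  14  46] zt 0.046 c [ 0.661 -0.086] r 0.0214 [130. 116.  82.]
wrist [489  67  23  59] zt 0.065 c [ 0.678 -0.176] r 0.0222 [81. 79. 70.]
wrist [302 119  52  47] zt 0.072 c [ 0.463 -0.241] r 0.0288 [205. 204. 189.]
wrist [240 151  38  48] zt 0.107 c [ 0.377 -0.286] r 0.0222 [140.  67.  53.]
wrist [300 253  13  16] zt 0.067 c [ 0.461 -0.422] r 0.0048 [133. 114.  96.]
wrist [308 294  22  14] zt 0.107 c [ 0.471 -0.447] r 0.0168 [217. 111.  80.]
```

Emit:
apply_moves --pt "75 0.08 0.07 -0.6 0" --pt "75 0 0 -0.7 0" --pt "75 0 0 -0.7 0" --pt "75 0 0 -0.5 0" --pt "75 0 0 -0.32 0" --pt "75 0 0 0 0" --pt "0 0 0 0 0" --pt "0 0 0 0 0" --pt "0 0 0 0 0" --pt "0 0 0 0 0" --pt "0 0 0 0 0" --pt "0 0 0 0 0"

```text
clock: 23.92
position: [0.3792, -0.2833, 0.0633]
ee_rot: [2.136, 2.302, 0.001]
force: [-1.4, 0.5, 6.5]
width: 0.477
gripper_force: 20.0
```

Emit:
apply_moves --pt "0 0 0 0.4 0" --pt "0 0 0 0.7 0" --pt "0 0 0 0.7 0" --pt "0 0 0 0.7 0" --pt "0 0.1 0.4 0.5 0" --pt "0 0.2 0.7 0 0" --pt "0 0.2 0.7 0 0" --pt "0 0.2 0.7 0 0" --pt "0 0.2 0.7 0 0" --pt "0 0.2 0.7 0 0" --pt "0 0.2 0.7 0 0" --pt "0 0.2 0.7 0 0"

```text
clock: 25.42
position: [0.4689, 0.0365, 0.2427]
ee_rot: [-2.137, -2.303, -0.0]
force: [0.4, 0.8, -0.9]
width: 0.481
gripper_force: 20.0
```

Emit:
apply_moves --pt "0 0.2 0.7 0 0" --pt "0 0.2 0.7 0 0" --pt "0 0.1 0.4 0 0" --pt "0 0 0.1 0 0" --pt "0 0 0 0 0" --pt "0 0 0 0 0"

```text
clock: 26.18
position: [0.4988, 0.1474, 0.243]
ee_rot: [2.139, 2.301, -0.0]
force: [-0.1, 0.6, -1.7]
width: 0.478
gripper_force: 20.0
```

Emit:
apply_moves --pt "0 0 0 -0.6 0" --pt "0 0 0 -0.7 0" --pt "0 0 0 -0.7 0" --pt "0 0 0 -0.4 0" --pt "0 0 0 -0.2 0" --pt "0 0 0 -0.11 0" --pt "0 0 0 -0.03 0" --pt "0 0 0 0 0"

```text
clock: 27.18
position: [0.4994, 0.1493, 0.0791]
ee_rot: [2.137, 2.303, 0.002]
force: [-0.4, -0.3, -0.5]
width: 0.479
gripper_force: 20.0
```

Emit:
apply_moves --pt "80 0 0 0 0" --pt "80 0 0 0 0" --pt "80 0 0 0 0" --pt "80 0 0 0 0" --pt "80 0 0 0 0" --pt "80 0 0 0.5 0" --pt "80 0 0 0.7 0" --pt "80 0 0 0.7 0" --pt "80 0 0 0.7 0" --pt "90 0 0 0 0"

```text
clock: 28.42
position: [0.5008, 0.1495, 0.2374]
ee_rot: [2.136, 2.302, 0.009]
force: [0.1, -0.2, -0.9]
width: 0.865
gripper_force: 0.0
```

```bash
python3 - <<'E'
from look import *
print(observe()['position'])
for n in('wrist','side'): p,d=grab(n); objs(n)
E
```

```text
[0.5008067  0.14950028 0.23736429]
wrist [364   0  54  25] zt 0.107 c [0.638 0.347] r 0.0133 [87. 72. 52.]
wrist [230  25  44  58] zt 0.122 c [0.489 0.289] r 0.0222 [219. 133. 106.]
wrist [231 156  39  51] zt 0.122 c [0.497 0.146] r 0.022 [138.  78.  69.]
wrist [346 196  42  34] zt 0.126 c [0.651 0.115] r 0.0091 [97. 80. 58.]
wrist [244 239  52  30] zt 0.067 c [0.537 0.009] r 0.0166 [171. 174. 174.]
wrist [356 243  13  13] zt 0.046 c [0.685 0.037] r 0.0062 [167.  63.  49.]
wrist [260 294  68  14] zt 0.129 c [0.596 0.   ] r 0.0128 [57. 56. 50.]
wrist [333 300  12  20] zt 0.059 c [ 0.66  -0.077] r 0.0103 [142. 126.  90.]
side [227  92  10  11] zt 0.082 c [0.632 0.343] r 0.0116 [89. 73. 58.]
side [196 103  12  22] zt 0.124 c [0.495 0.282] r 0.0187 [206. 127.  98.]
side [208 127  13  23] zt 0.125 c [0.492 0.142] r 0.0218 [154.  95.  86.]
side [225 151  29  29] zt 0.117 c [ 0.559 -0.003] r 0.0404 [172. 163. 154.]
side [233 215  16  19] zt 0.074 c [ 0.459 -0.242] r 0.0286 [231. 222. 210.]
side [259 259  14  20] zt 0.11 c [ 0.475 -0.438] r 0.0223 [230. 133. 107.]
side [283 298  16  21] zt 0.11 c [ 0.5   -0.591] r 0.0221 [100. 131. 218.]
```

Emit:
apply_moves --pt "95 -0.07 -0.72 0 0" --pt "95 -0.07 -0.72 0 0" --pt "95 -0.07 -0.72 0 0" --pt "95 -0.07 -0.72 0 0" --pt "95 -0.07 -0.72 0 0" --pt "95 -0.07 -0.72 0 0" --pt "95 -0.07 -0.72 0 0" --pt "95 -0.07 -0.72 0 0" --pt "95 -0.07 -0.72 0 0" --pt "95 0 0 0 0" --pt "95 0 0 0 0"

```text
clock: 29.9
position: [0.4605, -0.239, 0.2333]
ee_rot: [-2.136, -2.301, 0.001]
force: [1.0, 1.2, -0.4]
width: 0.951
gripper_force: 0.0
```

```bash
python3 - <<'E'
from look import *
print(observe()['position'])
grab('wrist'); objs('wrist')
E
```

```text
[ 0.46053814 -0.2390015   0.23326254]
wrist [299   0  71  18] zt 0.056 c [ 0.539 -0.033] r 0.0382 [215. 215. 213.]
wrist [434   0  27   5] zt 0.037 c [ 0.676 -0.015] r 0.0138 [125.  63.  51.]
wrist [415   7  97  84] zt 0.107 c [ 0.696 -0.069] r 0.0107 [200. 196. 140.]
wrist [413  93  99  82] zt 0.095 c [ 0.713 -0.165] r 0.0471 [186. 188. 175.]
wrist [234 152  44  47] zt 0.072 c [ 0.463 -0.241] r 0.0286 [151. 147. 133.]
wrist [240 294  32  26] zt 0.107 c [ 0.478 -0.432] r 0.0212 [196.  83.  63.]
wrist [304 294  26  26] zt 0.128 c [ 0.564 -0.39 ] r 0.0227 [39. 38. 33.]
```

Emit:
apply_moves --pt "95 0.04 -0.03 -0.6 0" --pt "95 0 0 -0.7 0" --pt "95 0 0 -0.7 0" --pt "95 0 0 -0.6 0" --pt "95 0 0 -0.4 0" --pt "95 0 0 -0.24 0" --pt "0 0 0 0 0" --pt "0 0 0 0 0" --pt "0 0 0 0 0" --pt "0 0 0 0 0" --pt "0 0 0 0 0" --pt "0 0 0 0 0" --newtons 30

```text
clock: 31.45
position: [0.4636, -0.2418, 0.0407]
ee_rot: [2.137, 2.302, 0.001]
force: [-1.9, 0.4, 6.3]
width: 0.617
gripper_force: 30.0
```

Emit:
apply_moves --pt "0 0 0 0.4 0" --pt "0 0 0 0.7 0" --pt "0 0 0 0.7 0" --pt "0 0 0.2 0.7 0" --pt "0 0.03 0.5 0.7 0" --pt "0 0.05 0.7 0 0" --pt "0 0.05 0.7 0 0" --pt "0 0.05 0.7 0 0" --pt "0 0.05 0.7 0 0" --pt "0 0.05 0.7 0 0" --pt "0 0.05 0.7 0 0" --pt "0 0.05 0.7 0 0"

```text
clock: 32.95
position: [0.4859, 0.0959, 0.232]
ee_rot: [-2.137, -2.303, -0.0]
force: [1.0, -0.1, -3.1]
width: 0.613
gripper_force: 30.0
```

Emit:
apply_moves --pt "0 0.05 0.7 0 0" --pt "0 0.04 0.7 0 0" --pt "0 0.03 0.5 0 0" --pt "0 0 0.16 0 0" --pt "0 0 0 0 0" --pt "0 0 0 0 0"

```text
clock: 33.7
position: [0.4936, 0.2165, 0.2321]
ee_rot: [2.139, 2.301, -0.0]
force: [0.0, -1.0, -2.5]
width: 0.613
gripper_force: 30.0
```

Emit:
apply_moves --pt "0 0 0 -0.6 0" --pt "0 0 0 -0.7 0" --pt "0 0 0 -0.7 0" --pt "0 0 0 -0.4 0" --pt "0 0 0 -0.3 0" --pt "0 0 0 -0.15 0" --pt "0 0 0 -0.09 0" --pt "0 0 0 0 0"

```text
clock: 34.7
position: [0.4941, 0.2182, 0.0561]
ee_rot: [2.137, 2.303, 0.002]
force: [-0.2, -0.2, -1.9]
width: 0.612
gripper_force: 30.0
```

Emit:
apply_moves --pt "92 0 0 0 0" --pt "92 0 0 0 0" --pt "92 0 0 0 0" --pt "92 0 0 0 0" --pt "92 0 0 0 0" --pt "92 0 0 0.4 0" --pt "92 0 0 0.7 0" --pt "92 0 0 0.7 0" --pt "92 0 0 0.7 0" --pt "92 0 0 0.5 0" --pt "92 0 0 0 0"

```text
clock: 36.08
position: [0.4948, 0.2185, 0.2378]
ee_rot: [2.136, 2.302, 0.007]
force: [0.4, -0.4, -0.1]
width: 0.919
gripper_force: 0.0
```

```bash
python3 - <<'E'
from look import *
print(observe()['position'])
for n in('wrist','side','top'): p,d=grab(n); objs(n)
p=np.load('/tmp/wrist.npz')['p']; cv2.imwrite('pics/w5.png',p[:,:,::-1])
E
```

```text
[0.49480592 0.21853851 0.23778885]
wrist [358  63  49  21] zt 0.128 c [0.63 0.35] r 0.0075 [104.  91.  70.]
wrist [232 101  42  42] zt 0.122 c [0.488 0.289] r 0.0219 [224. 139. 111.]
wrist [230 150  45  50] zt 0.087 c [0.494 0.219] r 0.0287 [146. 143. 132.]
wrist [233 202  36  57] zt 0.122 c [0.497 0.146] r 0.0224 [197.  95.  80.]
wrist [356 237  26  21] zt 0.081 c [0.672 0.121] r 0.0041 [84. 69. 49.]
wrist [245 294  49  26] zt 0.085 c [0.537 0.005] r 0.0124 [85. 84. 78.]
wrist [333 294  14  19] zt 0.049 c [0.659 0.001] r 0.0154 [176.  62.  49.]
side [227  87  11  17] zt 0.116 c [0.626 0.346] r 0.0045 [129. 107.  86.]
side [225 150  30  31] zt 0.121 c [ 0.567 -0.005] r 0.0395 [118. 108. 100.]
side [259 259  14  20] zt 0.11 c [ 0.475 -0.439] r 0.0221 [231. 134. 108.]
side [283 298  16  21] zt 0.111 c [ 0.5   -0.591] r 0.0216 [101. 132. 219.]
top [198 139  12  37] zt 0.126 c [0.689 0.109] r 0.048 [97. 74. 45.]
top [265 156  26  28] zt 0.096 c [ 0.708 -0.168] r 0.0483 [191. 191. 175.]
top [240 159  24  24] zt 0.103 c [ 0.695 -0.073] r 0.0102 [223. 209. 134.]
top [202 167  36  48] zt 0.119 c [ 0.558 -0.009] r 0.0406 [151. 142. 127.]
top [131 178  18  25] zt 0.125 c [0.485 0.283] r 0.0223 [223. 116.  65.]
top [150 185  18  22] zt 0.09 c [0.491 0.214] r 0.0286 [142. 137. 119.]
top [170 184  16  26] zt 0.126 c [0.494 0.142] r 0.0217 [223.  72.  44.]
top [331 227  17  24] zt 0.111 c [ 0.476 -0.44 ] r 0.0222 [230.  98.  58.]
```

View pics/w5.png

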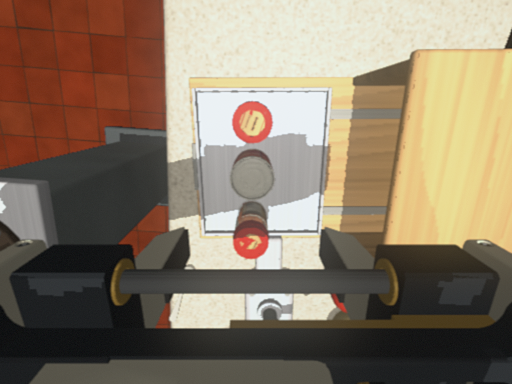

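All three stand on the tray, at pixels (252,122), (252,178) and (252,240). Jar C hasn't moved. Back to the grip.

Emit:
apply_moves --pt "92 0.18 -0.41 0.1 0.35" --pt "92 0.18 -0.41 0.1 0.35" --pt "92 0.18 -0.41 0 0.35" --pt "92 0.18 -0.41 0 0.35" --pt "92 0.18 -0.41 0 0.35" --pt "92 0.18 -0.41 0 0.35" --pt "92 0.18 -0.41 0 0.35" --pt "92 0.18 -0.41 0 0.35" --pt "92 0.18 -0.4 0 0.34" --pt "92 0 0 0 0" --pt "92 0 0 0 0"

```text
clock: 37.6
position: [0.5901, -0.0021, 0.2465]
ee_rot: [0.113, -3.138, -0.001]
force: [0.1, 0.4, -0.5]
width: 0.919
gripper_force: 0.0
```

```bash
python3 - <<'E'
from look import *
s=observe();print(s['position'],cv2.Rodrigues(s['ee_rot'])[0].round(3).tolist(),s['joints'].round(2))
grab('wrist')
p,P=cloud('wrist'); X,Y,Z=P[...,0],P[...,1],P[...,2]
m=(Z>.177)&(Z<.193)&(X>.55)&(X<.63)&(Y>-.06)&(Y<.05)
print('griptop',m.sum(),np.nanpercentile(P[m],[2,50,98],axis=0).round(3).tolist())
E
```

```text
[ 0.59005112 -0.00206941  0.24653021] [[-0.997, -0.072, -0.002], [-0.072, 0.997, 0.0], [0.002, 0.0, -1.0]] [-0.41  0.36  0.45  1.63 -0.17  1.19  1.72]
griptop 492 [[0.585, -0.012, 0.178], [0.593, -0.001, 0.185], [0.605, 0.01, 0.193]]
```

Emit:
apply_moves --pt "92 0.06 0.01 -0.5 0" --pt "92 0 0 -0.6 0" --pt "92 0 0 -0.5 0" --pt "92 0 0 -0.29 0" --pt "0 0 0 0 0" --pt "0 0 0 0 0" --pt "0 0 0 0 0" --pt "0 0 0 0 0" --pt "0 0 0 0 0" --pt "0 0 0 0 0" --pt "0 0 0 0 0" --pt "0 0 0 0 0"

```text
clock: 39.15
position: [0.5944, -0.0025, 0.1343]
ee_rot: [-0.116, 3.139, -0.001]
force: [0.0, -1.7, 1.3]
width: 0.267
gripper_force: 30.0
```

Emit:
apply_moves --pt "0 0 0 0 0"

```text
clock: 39.28
position: [0.5944, -0.0025, 0.1343]
ee_rot: [-0.116, 3.139, -0.001]
force: [0.5, -1.8, 0.7]
width: 0.266
gripper_force: 30.0
```

Emit:
apply_moves --pt "0 -0.02 -0.26 0 0" --pt "0 -0.08 -0.25 0 0" --pt "0 -0.15 -0.21 0 0" --pt "0 -0.2 -0.17 0 0" --pt "0 -0.23 -0.11 0 0" --pt "0 -0.25 -0.05 0 0" --pt "0 -0.26 0.02 0 0" --pt "0 -0.25 0.08 0 0" --pt "0 -0.21 0.15 0 0" --pt "0 -0.17 0.2 0 0" --pt "0 -0.11 0.23 0 0" --pt "0 -0.05 0.25 0 0"

```text
clock: 40.78
position: [0.4746, -0.0097, 0.1343]
ee_rot: [0.115, -3.138, 0.001]
force: [1.7, -4.4, 0.4]
width: 0.267
gripper_force: 30.0
```

Emit:
apply_moves --pt "0 0 0 0 0"

```text
clock: 40.9
position: [0.4746, -0.0078, 0.1342]
ee_rot: [0.119, -3.138, -0.002]
force: [-3.7, 2.5, 4.3]
width: 0.266
gripper_force: 30.0
```

Emit:
apply_moves --pt "0 0.1 0.51 0 0" --pt "0 0.34 0.39 0 0" --pt "0 0.49 0.17 0 0" --pt "0 0.51 -0.1 0 0" --pt "0 0.39 -0.34 0 0" --pt "0 0.17 -0.49 0 0" --pt "0 -0.1 -0.51 0 0" --pt "0 -0.34 -0.39 0 0" --pt "0 -0.49 -0.17 0 0" --pt "0 -0.51 0.1 0 0" --pt "0 -0.39 0.34 0 0" --pt "0 -0.17 0.49 0 0"

```text
clock: 42.4
position: [0.4743, -0.0108, 0.1343]
ee_rot: [0.112, -3.139, 0.002]
force: [10.0, -4.3, -8.1]
width: 0.265
gripper_force: 30.0
```

Emit:
apply_moves --pt "0 0 0 0 0"

```text
clock: 42.52
position: [0.4746, -0.0072, 0.1343]
ee_rot: [0.122, -3.138, -0.003]
force: [-3.9, 4.4, 4.0]
width: 0.265
gripper_force: 30.0
```

```bash
python3 - <<'E'
from h import *
p,d=grab('top'); cv2.imwrite('pics/t6.png',cv2.resize(p[60:260,80:350,::-1],(800,593)))
E
```

```text
(no output)
```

View pics/t6.png

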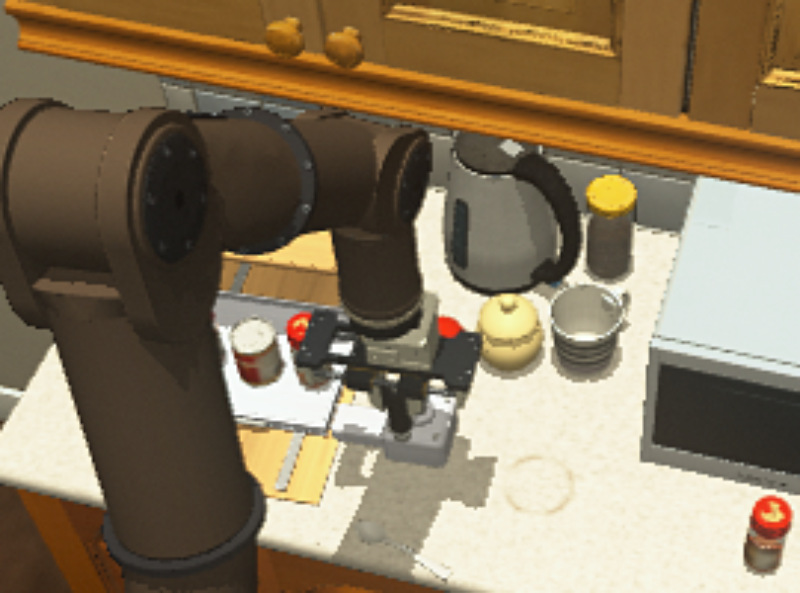

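The tray is about a third home. The tin at (256,352) and a jar at (305,345) are standing, and the bystanders are unmoved. I'll wind on.

Emit:
apply_moves --pt "0 0.1 0.51 0 0" --pt "0 0.34 0.39 0 0" --pt "0 0.49 0.17 0 0" --pt "0 0.51 -0.1 0 0" --pt "0 0.39 -0.34 0 0" --pt "0 0.17 -0.49 0 0" --pt "0 -0.1 -0.51 0 0" --pt "0 -0.34 -0.39 0 0" --pt "0 -0.49 -0.17 0 0" --pt "0 -0.51 0.1 0 0" --pt "0 -0.39 0.34 0 0" --pt "0 -0.17 0.49 0 0"

```text
clock: 44.08
position: [0.4746, -0.0121, 0.1343]
ee_rot: [0.111, -3.139, 0.003]
force: [7.3, -4.0, -6.3]
width: 0.267
gripper_force: 30.0
```

Emit:
apply_moves --pt "0 0.1 0.51 0 0" --pt "0 0.34 0.39 0 0" --pt "0 0.49 0.17 0 0" --pt "0 0.51 -0.1 0 0" --pt "0 0.39 -0.34 0 0" --pt "0 0.17 -0.49 0 0" --pt "0 -0.1 -0.51 0 0" --pt "0 -0.34 -0.39 0 0" --pt "0 -0.49 -0.17 0 0" --pt "0 -0.51 0.1 0 0" --pt "0 -0.39 0.34 0 0" --pt "0 -0.17 0.49 0 0"

```text
clock: 45.58
position: [0.4746, -0.0121, 0.1343]
ee_rot: [0.111, -3.139, 0.003]
force: [6.8, -3.8, -5.3]
width: 0.267
gripper_force: 30.0
```

Emit:
apply_moves --pt "0 0.05 0.25 0 0" --pt "0 0.11 0.23 0 0" --pt "0 0.17 0.2 0 0" --pt "0 0.21 0.15 0 0" --pt "0 0.25 0.08 0 0" --pt "0 0.26 -0.02 0 0" --pt "0 0.25 -0.05 0 0" --pt "0 0.23 -0.11 0 0" --pt "0 0.2 -0.17 0 0" --pt "0 0.15 -0.21 0 0" --pt "0 0.08 -0.2 0 0" --pt "0 0.02 -0.16 0 0"

```text
clock: 47.08
position: [0.5947, -0.0007, 0.1342]
ee_rot: [0.126, -3.138, -0.019]
force: [-5.7, 40.8, 9.9]
width: 0.264
gripper_force: 30.1
```

Emit:
apply_moves --pt "0 0 -0.06 0 0" --pt "0 0 0 0 0"

```text
clock: 47.32
position: [0.5946, -0.0004, 0.1342]
ee_rot: [0.133, -3.138, -0.024]
force: [-3.7, 34.5, 7.8]
width: 0.266
gripper_force: 30.0
```

End stop reached. I'll relieve the push, release and look.

Emit:
apply_moves --pt "0 0 0.08 0 0" --pt "0 0 0.03 0 0"

```text
clock: 47.58
position: [0.5945, 0.0003, 0.1342]
ee_rot: [0.127, -3.138, -0.013]
force: [-4.0, 18.8, 7.0]
width: 0.266
gripper_force: 30.0
```

Emit:
apply_moves --pt "70 0 0 0 0" --pt "70 0 0 0 0" --pt "70 0 0 0 0" --pt "70 0 0 0 0" --pt "70 0 0 0 0" --pt "70 0 0 0.5 0" --pt "70 0 0 0.7 0" --pt "70 0 0 0.7 0" --pt "70 -0.7 0 0.3 0" --pt "70 -0.7 0 0 0" --pt "70 -0.7 0 0 0" --pt "70 0 0 0 0"

```text
clock: 49.08
position: [0.4659, -0.0072, 0.2666]
ee_rot: [0.116, -3.139, -0.002]
force: [1.0, -1.0, 0.5]
width: 0.704
gripper_force: 0.0
```

```bash
python3 - <<'E'
from look import *
print(observe()['position'])
for n in('top','side','wrist'): p,d=grab(n); objs(n)
p,P=cloud('wrist'); X,Y,Z=P[...,0],P[...,1],P[...,2]
m=(Z>.177)&(Z<.193)&(X>.55)&(X<.63)&(Y>-.06)&(Y<.05)
print('griptop',m.sum(),np.nanpercentile(P[m],[2,50,98],axis=0).round(3).tolist())
cv2.imwrite('pics/w7.png',p[:,:,::-1])
p=np.load('/tmp/top.npz')['p'];cv2.imwrite('pics/t7.png',cv2.resize(p[80:230,110:310,::-1],(800,600)))
E
```

```text
[ 0.46589024 -0.00716489  0.26656295]
top [265 156  26  28] zt 0.097 c [ 0.71  -0.168] r 0.0476 [196. 195. 179.]
top [240 159  24  24] zt 0.105 c [ 0.693 -0.075] r 0.0131 [227. 214. 139.]
top [208 169  30  45] zt 0.116 c [ 0.558 -0.008] r 0.0403 [129. 122. 108.]
top [332 227  16  23] zt 0.111 c [ 0.474 -0.441] r 0.0233 [234. 107.  64.]
side [226  85  11  18] zt 0.125 c [0.621 0.35 ] r 0.0075 [147. 124. 102.]
side [225 150  29  31] zt 0.118 c [ 0.56  -0.004] r 0.0419 [138. 128. 119.]
side [259 259  14  21] zt 0.11 c [ 0.475 -0.438] r 0.0223 [231. 135. 109.]
side [283 298  16  21] zt 0.111 c [ 0.5   -0.591] r 0.0214 [101. 131. 219.]
wrist [228 181  52  88] zt 0.118 c [0.557 0.002] r 0.0361 [100.  97.  89.]
wrist [  0 203  95  64] zt 0.127 c [ 0.587 -0.3  ] r 0.0397 [49. 49. 46.]
wrist [202 264  22   5] zt 0.042 c [ 0.655 -0.067] r 0.0149 [124. 112.  81.]
wrist [185 294  48  26] zt 0.108 c [ 0.695 -0.068] r 0.0104 [187. 182. 127.]
wrist [308 294  17  26] zt 0.127 c [0.659 0.109] r 0.0126 [74. 62. 46.]
griptop 204 [[0.589, -0.008, 0.18], [0.594, 0.003, 0.186], [0.602, 0.015, 0.193]]
```

View pics/t7.png

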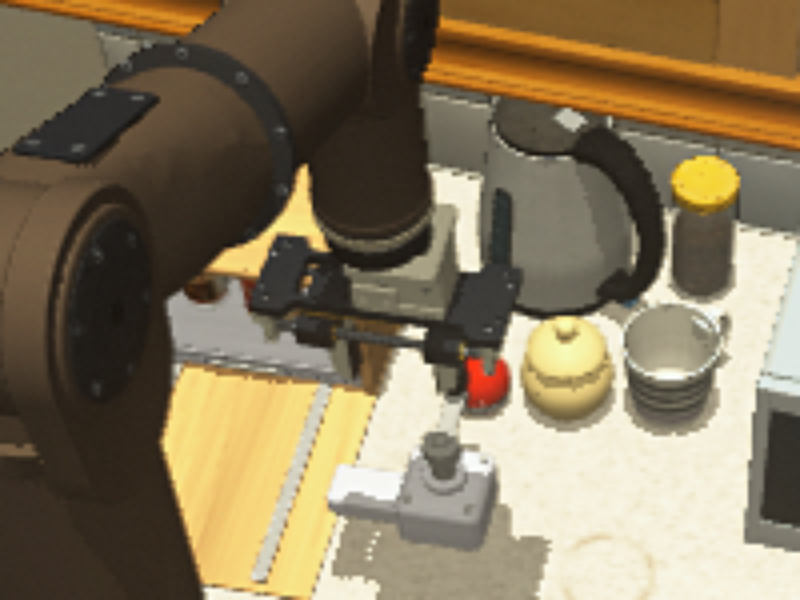

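The tray's front is at the opening, but the arm hides the load. I'll move aside and check.

Emit:
apply_moves --pt "70 -0.1 -0.7 0 0" --pt "70 -0.1 -0.7 0 0" --pt "70 -0.1 -0.7 0 0" --pt "70 -0.1 -0.7 0 0" --pt "70 -0.1 -0.7 0 0" --pt "70 -0.1 -0.7 0 0" --pt "70 -0.1 -0.7 0 0" --pt "70 0 0 0 0" --pt "70 0 0 0 0"

```text
clock: 50.35
position: [0.4269, -0.3007, 0.2658]
ee_rot: [0.116, -3.139, -0.0]
force: [-0.2, 0.5, -0.3]
width: 0.702
gripper_force: 0.0
```

```bash
python3 - <<'E'
from look import *
p,d=grab('top');cv2.imwrite('pics/t8.png',cv2.resize(p[90:240,110:310,::-1],(800,600)))
p,P=cloud('top'); X,Y,Z=P[...,0],P[...,1],P[...,2]
m=(Z>.01)&(Z<.03)&(X>.55)&(X<.66)&(Y>.14)&(Y<.3)&(p[...,0].astype(int)-p[...,2]<40)
print('tray front x at',[ (y,np.nanpercentile(X[m&(abs(Y-y)<.02)],3).round(3)) for y in(.18,.22,.26)])
E
```

```text
tray front x at [(0.18, np.float64(0.638)), (0.22, np.float64(0.644)), (0.26, np.float64(nan))]
  return np.nanmean(a, axis, out=out, keepdims=keepdims)
```

View pics/t8.png

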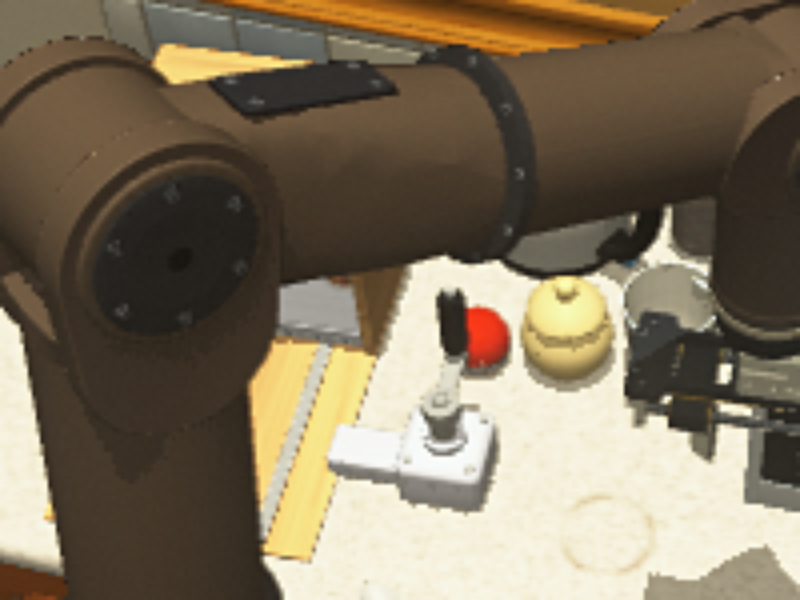

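The crank is back at its start angle and the tray front is at the opening, but the forearm hides the load. I'll return to the start pose for a clear view.

Emit:
apply_moves --pt "70 0 0.8 0.4 0" --pt "70 0 0.8 0.2 0" --pt "70 0 0.8 0 0" --pt "70 0 0.8 0 0" --pt "70 0 0.8 0 0" --pt "70 0 0.8 0 0" --pt "70 0 0.8 0 0" --pt "70 0 0.8 0 0" --pt "70 0 0.8 0 0" --pt "70 0 0.8 0 0" --pt "70 0 0.8 0 0" --pt "70 0 0.4 0 0"

```text
clock: 51.9
position: [0.4247, 0.2553, 0.3021]
ee_rot: [0.125, -3.139, -0.001]
force: [0.4, -0.1, 0.4]
width: 0.699
gripper_force: 0.0
```

Emit:
apply_moves --pt "70 -0.4 0.6 0 -0.2" --pt "70 -0.4 0.6 0 -0.2" --pt "70 -0.4 0.6 0 -0.2" --pt "70 -0.4 0.6 0 -0.2" --pt "70 -0.4 0.6 0 0" --pt "70 -0.4 0.6 0 0" --pt "70 -0.5 0.6 0 0" --pt "70 -0.5 0.6 0 0" --pt "70 0 0 0 0" --pt "70 0 0 0 0"

```text
clock: 53.15
position: [0.2217, 0.5391, 0.302]
ee_rot: [0.507, 3.1, -0.001]
force: [0.3, 0.1, -0.6]
width: 0.699
gripper_force: 0.0
```

```bash
python3 - <<'E'
from look import *
p,d=grab('top');cv2.imwrite('pics/t9.png',cv2.resize(p[90:210,110:270,::-1],(800,600),interpolation=cv2.INTER_CUBIC))
p,P=cloud('top'); X,Y,Z=P[...,0],P[...,1],P[...,2]
m=(Z>.035)&(Z<.165)&(X>.645)&(X<.84)&(Y>.115)&(Y<.34)
print(m.sum())
k,l,st,_=cv2.connectedComponentsWithStats(m.astype(np.uint8))
for i in range(1,k):
    if st[i,4]>15: q=P[l==i]; print(st[i],np.median(q,0).round(3),np.percentile(q,[3,97],axis=0).round(3).tolist(),p[l==i].mean(0).round())
objs('top')
E
```

```text
367
[208 117   8  28 107] [0.81  0.117 0.095] [[0.775, 0.115, 0.043], [0.838, 0.121, 0.146]] [81. 62. 36.]
[155 148  12   7  65] [0.697 0.295 0.05 ] [[0.691, 0.279, 0.036], [0.712, 0.316, 0.07]] [80. 62. 40.]
[170 150  16   9  95] [0.696 0.224 0.056] [[0.688, 0.204, 0.036], [0.714, 0.25, 0.081]] [102.  71.  51.]
[190 153   8   8  46] [0.703 0.159 0.053] [[0.698, 0.149, 0.037], [0.709, 0.178, 0.075]] [105.  76.  52.]
top [135 145  17  22] zt 0.123 c [0.635 0.344] r 0.0138 [92. 72. 45.]
top [155 148  12   8] zt 0.07 c [0.691 0.297] r 0.0104 [93. 69. 40.]
top [170 150  16  10] zt 0.081 c [0.692 0.232] r 0.0072 [102.  54.  28.]
top [265 156  26  29] zt 0.097 c [ 0.709 -0.169] r 0.0483 [191. 192. 177.]
top [240 159  24  25] zt 0.104 c [ 0.695 -0.073] r 0.0119 [212. 197. 123.]
top [208 167  30  48] zt 0.115 c [ 0.558 -0.009] r 0.0397 [152. 147. 131.]
top [331 227  17  23] zt 0.111 c [ 0.475 -0.44 ] r 0.0224 [220.  90.  53.]
```

View pics/t9.png

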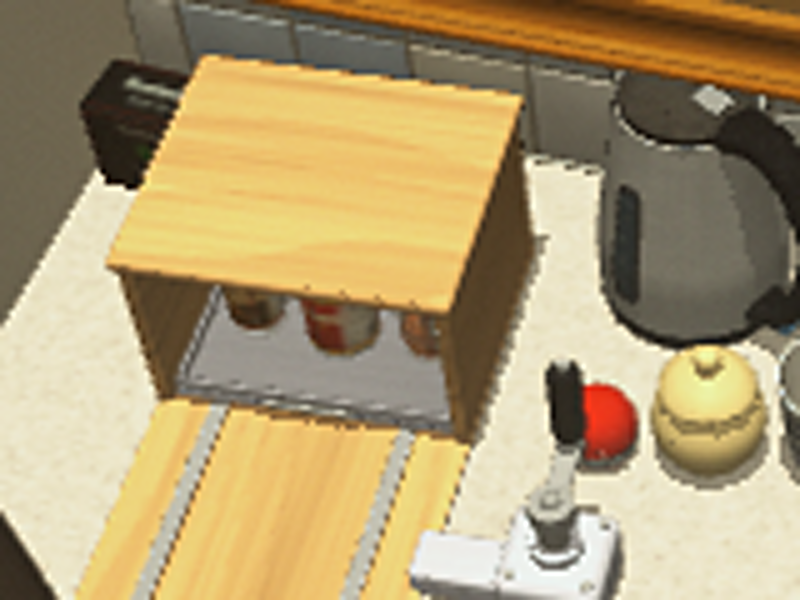

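The tray is home, with jar (255,305), tin (340,320) and jar (422,330) standing on it. Jar C and the bystanders are in place. I'm handing in.

```bash
python3 -c "
from cell import arm; print(arm.sign_off())"
```

```text
the job is handed in; nothing more can be done
None
```

I wound the tray out with the crank, stood the one tin I found and two spice jars on it, and wound it home with all three standing; the third jar is still on the worktop, the mug, timer and sugar pot were not moved, and the job is handed in with no verdict returned.

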